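# Load a tube rack into the reader past its sprung gate

## Robot

A 7-joint arm with a two-finger parallel gripper is mounted at the origin on the work surface. World frame = base frame: x ahead of the robot, y to its left, z up, the work surface at z = 0. Lengths are in m, angles in rad, forces in N, time in s.
With the tool pointing down it reaches from about 0.425 to 0.875 m from the base axis. Payload 4.7 kg.
Tool frame: the origin (TCP) lies where the fingers leave the gripper's body, on its centre line; the fingertips stand 73 mm ahead of it and the grasp point (between the pads) lies 54 mm ahead of it; y points along the fingers, z is the direction in which the jaws open and shut, and the axes are right-handed (so a half turn about y gives the same grasp; the last joint's range is limited). The gripper opens to 85 mm and grips with 20 to 120 N. Pads are 22 mm wide; open, the fingers measure 114 mm over their backs; the gripper's body (76 mm by 85 mm) begins 54 mm behind the grasp point. The pads swing forward as they close: fully open they stand 13 mm farther back than shut.
Start: joints at [-1.1, 0.321, -0.07, 1.45, 0.023, 1.371, -0.057], TCP at [0.287, 0.583, 0.304] pointing down, gripper open.
Joint ranges: [-2.86, 2.86], [-0.3, 2.09], [-1.38, 1.24], [0.06, 2.45], [-1.56, 4.7], [0.09, 2.05], [-2.69, 2.69]. Speed limits (rad/s): [2.57, 2.57, 3.14, 3.14, 3.14, 3.14, 3.14].

## Interface

Orientations are given as a rotation vector (axis times angle).
In Python, from cell import * gives the robot as it stands.
- The arm moves only by the tool send_rows, never from a script. Its argument "rows" is a list of rows, each an object with "gripper": the finger opening in m, from 0 to 0.0854; "travel": the shift along the tool's x, y, z in m, a list of three; "angular": the turn, a rotation vector about the tool's x, y, z in degrees, a list of three. A call has 1 to 10 rows; each row is the pose to reach, as a shift and turn from the pose commanded when the call began, along the tool's axes at that moment; what a row does not reach only later rows make up. A row lasts 1/10 s, in which the tool goes at most 50 mm and 8.59 degrees, less where a joint would pass 70% of its speed; a pose out of reach is approached as far as the arm can. A call with a gripper value outside its range is refused whole. The fingers move at their own pace and stop on an object; the grip force is fixed at half the most. Time passes only in rows, so rows that repeat a pose let the fingers close. It gives the time, the measured TCP pose, the force and the opening at its end, in the units of the state.
- get_state(): the state, without advancing time (a new reading comes with each control period).
- read_camera(name): name is "scene" or "top" or "wrist"; returns the picture (384x512x3 uint8, blue, green, red); there is no depth.
- camera_info(name): a dict with "mtx" (3x3 intrinsics, pixels), "extrinsics" (4x4, takes a point from world to camera coordinates); the wrist camera has in their place "mount" (4x4, takes a point from camera to tool coordinates, whose origin is the TCP and whose axes are the tool frame's). Camera axes: x right, y down, z forward; pixel columns grow to the right and rows downward; lengths in m; the calibration is good to about 2 mm. A picture is of the moment at which its call begins: read the wrist's pose just before it. camera_info takes no time and is no camera call.
- job_done(): hands the job in, once; it reports no verdict.
The state is a dict: "clock": time; "q": joint angles; "joint_velocities": joint speeds; "joint_torque": joint torques, N m; "position": TCP position; "orientation": TCP orientation; "force": force on the tool from outside, world axes, zero at the start; "moment": the same for the moment, N m; "gripper_width": finger opening in m.
Only numpy, scipy, OpenCV 4.12 (cv2) and the standard library are available. Lean on these libraries where they do the work, as an engineer would, in place of code of your own. Each camera call takes 0.05 s, during which the arm holds its last target. There are 200 camera calls.

## Task

Load the rack of culture tubes that is waiting in the chute into the tube reader: with one fingertip hold the chute's hinged side gate open and, while it is held, push the rack with the fingers along the chute past the gate's turned-in end, then let the gate spring fully shut behind it. Only push: the rack stays upright on the chute floor and is not lifted, the gate must not strike or rub on the rack or its tubes, and everything else on the bench is left where it is.

Things in the scene. Friction and masses are not known exactly. Their poses are not given: they have to be found in the camera images.
- chute: Reader and its open-topped metal loading chute, one fixed unit. Origin at bench height on the chute's centre line, level with the upstream face of the shut gate's stop. +y = way in, +x = sideways to the gate, z up. Floor 4 mm high, from y -310 mm into the reader. Lane for the rack: x -24.5 to +24.5 mm. Plain wall at x -24.5 to -27.5 mm, 45 mm high; on the gate's side a rail only 16 mm high.
- mouth (a point): Middle of the reader's mouth (66 mm wide, 110 mm high) at bench height, chute frame y = +75 mm. The white housing behind it is 244 mm wide, 264 long, 152 high. An end stop 38 mm inside the mouth (chute y = +113 mm) halts the rack's front, so a loaded rack has about 15 mm of play between the shut gate's stop and the end stop.
- gate (a joint): Gate angle, rad: 0 shut, growing as it swings outward (chute +x), limit 0.42. A steel leaf forms the chute's +x wall: when shut its inner face is at x = +29 mm, y -270 to +28 mm, 20 to 78 mm above the bench. It yields only to a push outward, not along the chute. A spring closes it: 0.18 Nm when shut, 0.3 Nm at 0.4 rad; let go, it swings shut within 0.5 s.
- gate_hinge (a point): The gate's upright hinge pin, at its upstream end, at bench height: chute frame x = +35.5, y = -276 mm. The hinge bracket there is 82 mm high.
- gate_stop (a point): Inner edge of the gate's turned-in stop, on its upstream face, 30 mm above the bench; moves with the gate. Shut, the stop reaches from the leaf into the lane to chute x = +4 mm, at y = 0 to +3 mm. It is 20 to 40 mm above the bench, lower than the leaf: a fingertip over 45 mm high passes above it. The lane is free when the stop has moved 25 mm or more outward.
- rack: Rack to load: folded sheet steel, 44 mm wide, 95 long (its own y, which lies along the chute), 70 high, flat full-size end plates, ten 13 mm stoppered glass tubes with tops 86 mm above its underside. About 0.34 kg; slides at 0.5 to 3 N. Stands on the chute floor upstream of the gate's stop. Origin: centre of its underside.
- spare_rack: Bystander: a like rack with fewer tubes, standing on the bench outside the chute. Origin at the centre of its underside.
- dishes: Bystander: stack of three Petri dishes, 91 mm across, 44 mm high. Origin under its centre.
- amber: Bystander: amber bottle, 68 mm across, 125 mm high. Origin under its centre.
- beaker: Bystander: glass beaker, 60 mm across, 75 mm high. Origin under its centre.
- stopper: Bystander: loose rubber stopper, 22 mm across, 24 mm high. Origin under its centre.
- timer: Bystander: white bench timer, 62 x 62 x 18 mm. Origin under its centre.
- tipbox: Bystander: pipette-tip box, 82 x 120 x 67 mm high. Origin under its centre.

How it is judged:
By the outcome, as a careful person would: the job done as asked, in the order asked, and still so for the second after the job is handed in, with the robot touching nothing.
It also fails if it takes over 45 s, if anything falls off the work surface, if the arm or the gripper's body presses on something with over 40 N, if the wrist force passes 120 N, or if a joint passes its speed limit or range.

## Working session

There is one attempt and no reset: what is moved stays moved. The work goes in short steps, Python scripts to look and compute and a tool call to move; the robot and the scene stay as the last step left them, time stands still between calls to the robot, and variables do not carry over. Pictures are saved under pics/ and viewed, about 8 in all and at most 12, crops included, and the job is handed in when it is done.

Besides the shell and the picture viewer there is one more tool, called after "Emit:" by a JSON object that holds its "op" and its "data", one argument or row to a line. send_rows: Moves the arm, as the interface text tells. Its arguments: {"type":"object","properties":{"rows":{"type":"array","items":{"type":"object","properties":{"gripper":{"type":"number"},"travel":{"type":"array","items":{"type":"number"}},"angular":{"type":"array","items":{"type":"number"}}}}}},"required":["rows"]}

```bash
ls; mkdir -p pics; python3 - <<'E'
from cell import *
import cv2
print(get_state())
for n in("scene","top"):
    im=read_camera(n); cv2.imwrite(f"pics/{n}0.png",cv2.resize(im,(800,600),interpolation=cv2.INTER_CUBIC)); cv2.imwrite(f"pics/raw_{n}0.png",im)
    print(n,camera_info(n))
print(camera_info("wrist"))
E
```

```text
pics
{'clock': 0.0, 'q': array([-1.09989993,  0.32181603, -0.0701031 ,  1.45166723,  0.02256976,
        1.37078558, -0.05689337]), 'joint_velocities': array([-0.00149642,  0.00261145,  0.00120128, -0.00119292,  0.00011069,
        0.00112961,  0.00050895]), 'joint_torque': array([ 3.76353557e-05, -4.93585289e+01, -3.82313021e-01, -3.14327288e+01,
        1.29416192e-02,  1.14125165e-02, -1.01870623e-05]), 'position': array([0.28654515, 0.58299207, 0.30283192]), 'orientation': array([-1.54282042,  0.3585455 , -0.35796481]), 'force': array([ 0.13153146,  0.21662614, -0.28486167]), 'moment': array([0.01548046, 0.00032656, 0.00173008]), 'gripper_width': 0.08519329078826926}
scene {'mtx': array([[398.70013761,   0.        , 255.1027009 ],
       [  0.        , 398.70013761, 194.48540603],
       [  0.        ,   0.        ,   1.        ]]), 'extrinsics': array([[-0.86828839,  0.49588578, -0.01313658,  0.55237785],
       [ 0.43665226,  0.7514689 , -0.49460014, -0.15040462],
       [-0.23539344, -0.43519167, -0.86902137,  1.00067434],
       [ 0.        ,  0.        ,  0.        ,  1.    
[... 345 characters left out ...]
82225942e-01],
       [ 5.88764080e-02, -2.16133047e-02, -9.98031279e-01,
         1.14747814e+00],
       [ 0.00000000e+00,  0.00000000e+00,  0.00000000e+00,
         1.00000000e+00]])}
{'mtx': array([[298.03499979,   0.        , 254.54697701],
       [  0.        , 298.03499979, 188.25711002],
       [  0.        ,   0.        ,   1.        ]]), 'mount': array([[ 3.64127318e-04,  9.44793414e-01,  3.27666403e-01,
        -8.41348852e-02],
       [-2.23243877e-04, -3.27666339e-01,  9.44793480e-01,
        -6.95426916e-02],
       [ 9.99999909e-01, -4.17174634e-04,  9.16070796e-05,
         1.88941194e-04],
       [ 0.00000000e+00,  0.00000000e+00,  0.00000000e+00,
         1.00000000e+00]])}
```

View pics/top0.png

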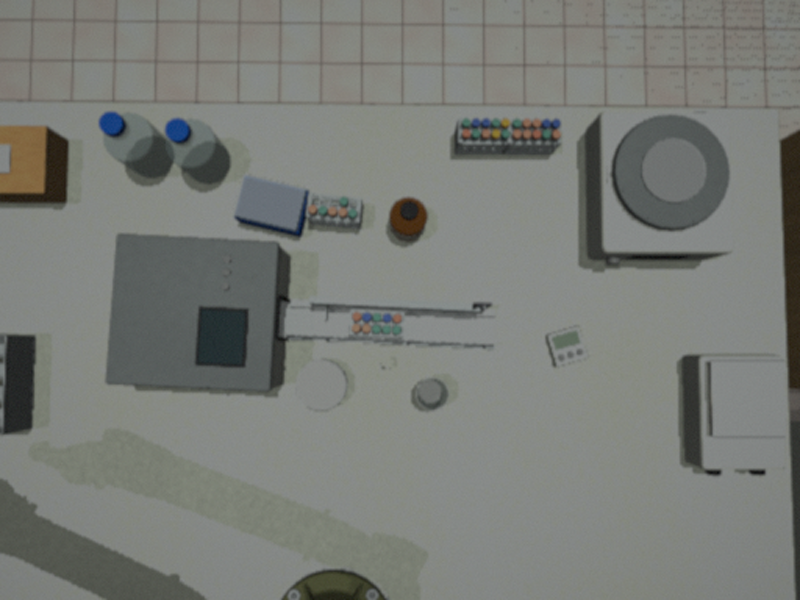

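View pics/scene0.png

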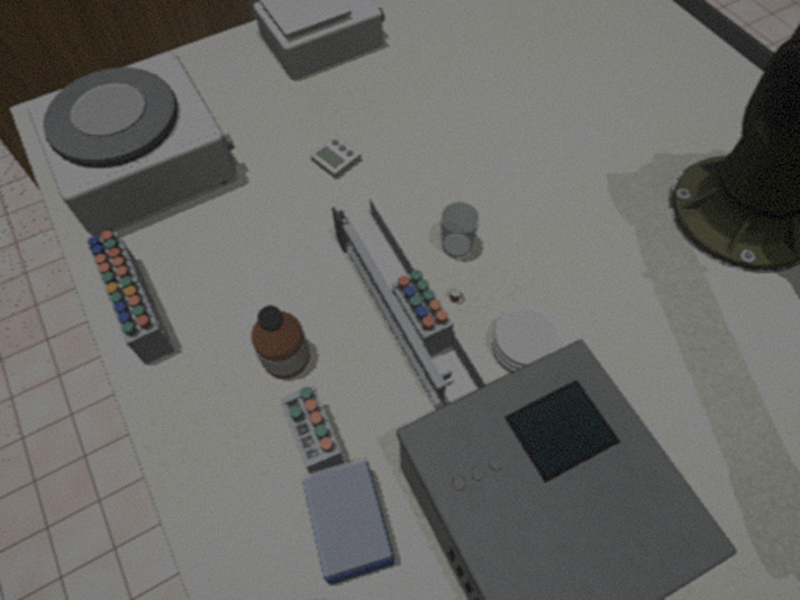

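The top view shows the chute running horizontally at rows ≈300–348, with the mouth at left (283,320), the hinge at right (482,308), the rack at (378,323) and the stop at (327,313). Next I'll enlarge it.

```bash
python3 - <<'E'
import cv2
im=cv2.imread("pics/raw_top0.png")[180:236,170:330]
cv2.imwrite("pics/c1.png",cv2.resize(cv2.convertScaleAbs(im,alpha=1.3),None,fx=5,fy=5,interpolation=cv2.INTER_CUBIC))
im=cv2.imread("pics/raw_scene0.png")[125:265,205:325]
cv2.imwrite("pics/c2.png",cv2.resize(cv2.convertScaleAbs(im,alpha=1.3),None,fx=4,fy=4,interpolation=cv2.INTER_CUBIC))
E
```

```text
(no output)
```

View pics/c1.png

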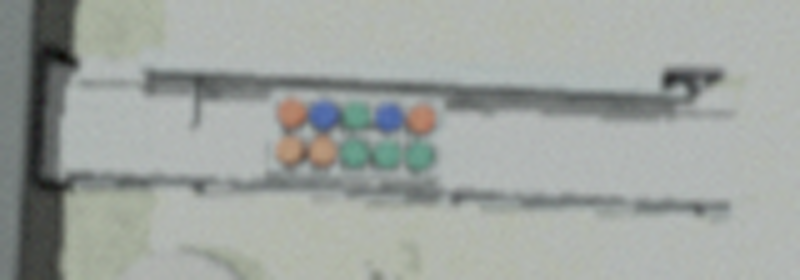

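View pics/c2.png

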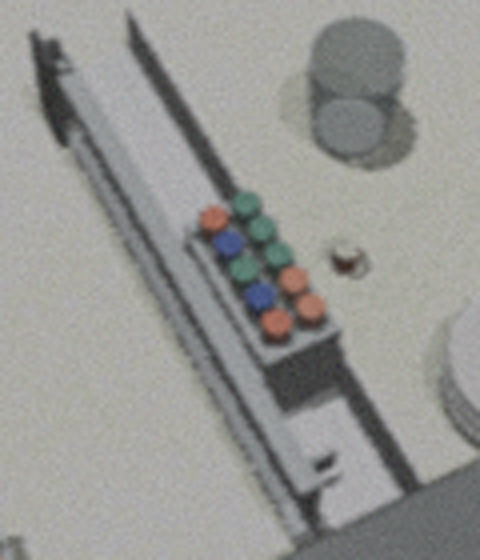

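Crop 1 pixels: leaf's downstream end (147,74), stop inner edge (199,127), near wall line (65,178)–(728,207), rail end (735,113). The tubes lie from (291,115) to (421,155). In crop 2 the stop's inner tip is at (335,462) and the rack's front is upstream of it.

```bash
cat > h.py <<'E'
import numpy as np,cv2
from scipy.spatial.transform import Rotation as R
from cell import *
CI={n:camera_info(n) for n in("scene","top")}
def proj(n,p):
    c=CI[n];q=c["extrinsics"]@np.r_[p,1];q=c["mtx"]@q[:3];return q[:2]/q[2]
def unproj(n,uv,z):
    c=CI[n];E=c["extrinsics"];C=-E[:3,:3].T@E[:3,3];d=E[:3,:3].T@np.linalg.solve(c["mtx"],np.r_[uv,1]);return C+d*(z-C[2])/d[2]
def T(c,p): # chute->world
    x,y,a=c;return np.array([x+np.cos(a)*p[0]-np.sin(a)*p[1],y+np.sin(a)*p[0]+np.cos(a)*p[1],p[2]])
def Ti(c,p):
    x,y,a=c;d=np.array(p[:2])-[x,y];return np.array([np.cos(a)*d[0]+np.sin(a)*d[1],-np.sin(a)*d[0]+np.cos(a)*d[1],p[2]])
E
python3 - <<'E'
from h import *
from scipy.optimize import least_squares
t=lambda u,v:np.array([u/5+170-.4,v/5+180-.4])
s=lambda u,v:np.array([u/4+205-.4,v/4+125-.4])
ob=[("top",t(199,127),(4,0,.040*1e3)),("top",t(147,74),(31,28,78)),("top",t(728,204),(-24.5,-310,45)),("top",t(735,113),(29,-310,16)),("top",t(70,178),(-24.5,75,45)),
("scene",s(335,462),(4,3,20)),("scene",s(335,470),(4,3,20)),("scene",s(128,12),(-26,-310,45))][:5]
f=lambda c:np.concatenate([proj(n,T(c,np.array(p)/1e3))-u for n,u,p in ob])
r=least_squares(f,[.55,.1,0]);c=r.x;print(c,np.round(r.fun.reshape(-1,2),1))
np.save("c.npy",c)
for p in [(4,3,40),(4,3,20),(-26,-310,45),(-24.5,75,45),(29,28,78),(35,-276,82)]:print(p,(proj("scene",T(c,np.array(p)/1e3))-[205,125])*4,(proj("top",T(c,np.array(p)/1e3))-[170,180])*5)
pts=[(291,113),(323,115),(357,115),(389,117),(421,118),(291,150),(322,153),(354,153),(387,154),(420,155)]
q=np.array([Ti(c,unproj("top",t(*p),.090)) for p in pts])*1e3;print(q.round(1),q.mean(0))
pts=[(214,217),(229,242),(244,269),(261,296),(277,324),(246,204),(262,230),(278,255),(294,280),(310,307)]
q=np.array([Ti(c,unproj("scene",s(*p),.090)) for p in pts])*1e3;print(q.round(1),q.mean(0))
print(T(c,(0,-.3,0)),T(c,(0,.075,0)))
sc=1.5625
for n,p,z in[("dishes",(321,385),.044),("beaker",(430,392),.075),("stopper",(388,364),.024),("amber",(408,218),.12),("timer",(567,346),.018)]:
  w=unproj("top",np.array(p)/sc,z);print(n,w.round(3),(Ti(c,w)*1e3).round())
E
```

```text
[ 0.55539952  0.01301995 -0.04471674] [[-0.6  0.5]
 [-1.4  0.1]
 [ 3.5  0.2]
 [ 1.  -0.1]
 [-2.4 -0.8]]
(4, 3, 40) [342.81555907 443.78690714] [188.6509472  127.14277225]
(4, 3, 20) [340.38147434 459.05083106] [192.18487074 128.55067447]
(-26, -310, 45) [130.59268184  -1.24895735] [743.37360224 205.85074322]
(-24.5, 75, 45) [464.59415956 533.13736361] [ 55.78432896 171.86470335]
(29, 28, 78) [328.66666888 475.93703185] [137.94732833  76.27740246]
(35, -276, 82) [57.07509679 37.13952995] [696.90290363  90.79481539]
[[  13.4  -55.5   90. ]
 [  13.1  -72.7   90. ]
 [  13.9  -90.9   90. ]
 [  13.7 -108.2   90. ]
 [  13.9 -125.4   90. ]
 [  -6.5  -56.4   90. ]
 [  -7.3  -73.1   90. ]
 [  -6.6  -90.3   90. ]
 [  -6.3 -108.    90. ]
 [  -6.  -125.8   90. ]] [  3.53225992 -90.63920368  90.        ]
[[  13.8 -124.4   90. ]
 [  13.9 -107.2   90. ]
 [  14.6  -89.2   90. ]
 [  14.4  -71.1   90. ]
 [  14.9  -53.1   90. ]
 [  -4.9 -123.8   90. ]
 [  -4.7 -105.7   90. ]
 [  -4.9  -88.4   90. ]
 [  -5.1  -71.5   90. ]
 [  -4.7  -53.9   90. ]] [  4.74667675 -88.83505471  90.        ]
[ 0.54198896 -0.28668016  0.        ] [0.55875215 0.08794498 0.        ]
dishes [0.445 0.021 0.044] [-110.    3.   44.]
beaker [ 0.435 -0.171  0.075] [-112. -190.   75.]
stopper [ 0.482 -0.098  0.024] [ -68. -114.   24.]
amber [ 0.731 -0.132  0.12 ] [ 182. -137.  120.]
timer [ 0.515 -0.428  0.018] [ -21. -442.   18.]
```

```bash
cat >> h.py <<'E'
def goal(c,p): # TCP pose (p in m, chute frame) -> shift (mm) & turn (deg) in tool axes
    s=get_state();Rc=R.from_rotvec(s["orientation"]);a=c[2]
    X=np.array([-np.sin(a),np.cos(a),0]);Y=np.array([0,0,-1.]);G=R.from_matrix(np.c_[X,Y,np.cross(X,Y)])
    d=Rc.inv().apply(T(c,np.array(p))-s["position"])
    print("clk",round(s["clock"],2),"chute mm",(Ti(c,s["position"])*1e3).round(1),"F",s["force"].round(2),"w",round(s["gripper_width"],4))
    print("travel mm",(d*1e3).round(1),"turn deg",np.degrees((Rc.inv()*G).as_rotvec()).round(2))
E
python3 - <<'E'
from h import *
c=[.557,.0105,-.045];np.save("c.npy",c)
goal(c,(.0,-.2,.28))
print(R.from_rotvec(get_state()["orientation"]).as_matrix().round(3))
E
```

```text
clk 0.1 chute mm [-295.9  559.8  302.9] F [ 0.23 -0.3   0.14] w 0.0854
travel mm [ 575.3   24.  -577.8] turn deg [ 7.0000e-02 -1.1359e+02 -1.0000e-01]
[[ 0.897 -0.001  0.441]
 [-0.441 -0.002  0.897]
 [ 0.    -1.    -0.002]]
```

Emit:
{"op": "send_rows", "data": {
  "rows": [
    {"gripper": 0.01, "travel": [0.028, 0, -0.028], "angular": [0, -6, 0]},
    {"gripper": 0.01, "travel": [0.056, 0, -0.056], "angular": [0, -12, 0]},
    {"gripper": 0.01, "travel": [0.084, 0, -0.084], "angular": [0, -18, 0]},
    {"gripper": 0.01, "travel": [0.112, 0, -0.112], "angular": [0, -24, 0]},
    {"gripper": 0.01, "travel": [0.14, 0, -0.14], "angular": [0, -30, 0]},
    {"gripper": 0.01, "travel": [0.168, 0, -0.168], "angular": [0, -36, 0]},
    {"gripper": 0.01, "travel": [0.196, 0, -0.196], "angular": [0, -42, 0]},
    {"gripper": 0.01, "travel": [0.224, 0, -0.224], "angular": [0, -48, 0]},
    {"gripper": 0.01, "travel": [0.252, 0, -0.252], "angular": [0, -54, 0]},
    {"gripper": 0.01, "travel": [0.28, 0, -0.28], "angular": [0, -60, 0]}
  ]
}}

```text
clock: 1.1
position: [0.4146, 0.2068, 0.3037]
orientation: [-1.52, -0.466, 0.466]
force: [0.9, 0.8, 0.4]
gripper_width: 0.0102
```

```bash
python3 - <<'E'
from h import *
goal(np.load("c.npy"),(.0,-.2,.28)); print(get_state()["q"].round(2))
E
```

```text
clk 1.1 chute mm [-151.1  189.7  303.7] F [0.93 0.77 0.37] w 0.0102
travel mm [-111.4   23.6 -402.9] turn deg [-1.000e-02 -5.335e+01 -0.000e+00]
[-0.68 -0.08  0.15  1.9   0.01  1.33  1.63]
```

Joint 7 would pass its range in this orientation, so I'll use the half-turned grasp. I'll also yaw it 35°, so the gate finger trails behind the pushing finger.

```bash
sed -i 's/a=c\[2\]$/a=c[2]+np.pi-np.radians(35)/' h.py; python3 - <<'E'
from h import *
goal(np.load("c.npy"),(.0,-.2,.28))
E
```

```text
clk 1.1 chute mm [-151.1  189.7  303.7] F [0.93 0.77 0.37] w 0.0102
travel mm [-111.4   23.6 -402.9] turn deg [ 1.0000e-02  1.6165e+02 -1.0000e-02]
```

Emit:
{"op": "send_rows", "data": {
  "rows": [
    {"gripper": 0.01, "travel": [-0.01, 0, -0.038], "angular": [0, 8, 0]},
    {"gripper": 0.01, "travel": [-0.02, 0, -0.076], "angular": [0, 16, 0]},
    {"gripper": 0.01, "travel": [-0.03, 0, -0.114], "angular": [0, 24, 0]},
    {"gripper": 0.01, "travel": [-0.04, 0, -0.152], "angular": [0, 32, 0]},
    {"gripper": 0.01, "travel": [-0.05, 0, -0.19], "angular": [0, 40, 0]},
    {"gripper": 0.01, "travel": [-0.06, 0, -0.228], "angular": [0, 48, 0]},
    {"gripper": 0.01, "travel": [-0.07, 0, -0.266], "angular": [0, 56, 0]},
    {"gripper": 0.01, "travel": [-0.08, 0, -0.304], "angular": [0, 64, 0]},
    {"gripper": 0.01, "travel": [-0.09, 0, -0.342], "angular": [0, 72, 0]},
    {"gripper": 0.01, "travel": [-0.111, 0, -0.38], "angular": [0, 80, 0]}
  ]
}}

```text
clock: 2.1
position: [0.5348, -0.1691, 0.3034]
orientation: [-1.476, 0.632, -0.632]
force: [0.7, -0.1, -0.1]
gripper_width: 0.01
```

```bash
python3 - <<'E'
from h import *
goal(np.load("c.npy"),(.0,-.2,.28)); print(get_state()["q"].round(2))
E
```

```text
clk 2.1 chute mm [ -14.1 -180.5  303.4] F [ 0.75 -0.09 -0.09] w 0.01
travel mm [23.7 23.4 -4.3] turn deg [-0.000e+00  8.121e+01 -2.000e-02]
[-0.26  0.14  0.57  1.7  -0.08  1.33  1.09]
```

Emit:
{"op": "send_rows", "data": {
  "rows": [
    {"gripper": 0.01, "travel": [0.003, 0, 0], "angular": [0, 8.2, 0]},
    {"gripper": 0.01, "travel": [0.006, 0.0, 0], "angular": [0, 16.4, 0]},
    {"gripper": 0.01, "travel": [0.009, 0, 0], "angular": [0, 24.6, 0]},
    {"gripper": 0.01, "travel": [0.012, 0, 0], "angular": [0, 32.8, 0]},
    {"gripper": 0.01, "travel": [0.015, 0, 0], "angular": [0, 41, 0]},
    {"gripper": 0.01, "travel": [0.018, 0, 0], "angular": [0, 49.2, 0]},
    {"gripper": 0.01, "travel": [0.021, 0, -0.002], "angular": [0, 57.4, 0]},
    {"gripper": 0.01, "travel": [0.024, 0, -0.004], "angular": [0, 65.6, 0]},
    {"gripper": 0.01, "travel": [0.024, 0.01, -0.004], "angular": [0, 73.8, 0]},
    {"gripper": 0.01, "travel": [0.024, 0.023, -0.004], "angular": [0, 81.2, 0]}
  ]
}}

```text
clock: 3.1
position: [0.5477, -0.1892, 0.2808]
orientation: [-0.822, 1.675, -1.675]
force: [0.4, 0.6, -0.0]
gripper_width: 0.0101
```

Emit:
{"op": "send_rows", "data": {
  "rows": [
    {"gripper": 0.01, "travel": [0, 0, 0], "angular": [0, 0, 0]},
    {"gripper": 0.01, "travel": [0, 0, 0], "angular": [0, 0, 0]}
  ]
}}

```text
clock: 3.3
position: [0.5474, -0.1888, 0.2807]
orientation: [-0.83, 1.67, -1.669]
force: [0.0, 0.4, 0.2]
gripper_width: 0.01
```

```bash
cat >> h.py <<'E'
WI=camera_info("wrist")
def wproj(s,p):
    w=R.from_rotvec(s["orientation"]).inv().apply(np.array(p)-s["position"]);m=WI["mount"];q=WI["mtx"]@(m[:3,:3].T@(w-m[:3,3]));return q[:2]/q[2]
def wunproj(s,uv,z):
    m=WI["mount"];Rw=R.from_rotvec(s["orientation"]).as_matrix();C=Rw@m[:3,3]+s["position"];d=Rw@m[:3,:3]@np.linalg.solve(WI["mtx"],np.r_[uv,1]);return C+d*(z-C[2])/d[2]
E
python3 - <<'E'
from h import *
goal(np.load("c.npy"),(.0,-.2,.28)); print(get_state()["q"].round(2))
s=get_state();np.save("s1.npy",s,allow_pickle=True)
cv2.imwrite("pics/w1.png",cv2.resize(read_camera("wrist"),(800,600),interpolation=cv2.INTER_CUBIC))
E
```

```text
clk 3.3 chute mm [  -0.6 -199.6  280.7] F [0.04 0.4  0.23] w 0.01
travel mm [0.  0.7 0.7] turn deg [0.04 0.39 0.03]
[-0.34  0.21  0.72  1.69 -0.15  1.3  -0.24]
```

View pics/w1.png

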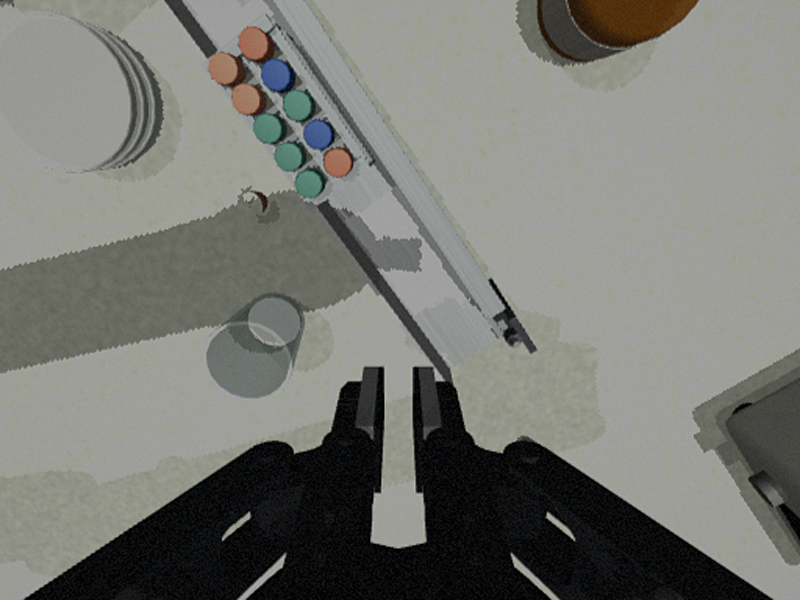

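The wrist view shows the rack at upper left with its rear row of stoppers at (310,183) and (338,162). The leaf runs from (290,10) to the hinge at (510,330), the stopper lies at (252,200), and the closed fingers are at (400,370).

```bash
python3 - <<'E'
from h import *
c=np.load("c.npy"); s=np.load("s1.npy",allow_pickle=True).item()
k=.64
for n,p,z in[("t",(310,182),.09),("t",(338,161),.09),("t",(255,42),.09),("t",(225,68),.09),("rearR",(371,163),.074),("wall top end",(449,378),.045),("wall top",(180,10),.045),("wall top",(322,205),.045),("bracket",(533,351),.082),("bracket",(492,282),.082),("leafouter?",(320,30),.078),("leafinner",(285,10),.078),("leafinner",(495,318),.078),("fin",(380,370),.21),("fin",(420,370),.21)]:
  print(n,(Ti(c,wunproj(s,np.array(p)*k,z))*1e3).round(1))
for p in[(0,-199,.2077*1e3)]:print(wproj(s,T(c,np.array(p)/1e3))/k)
E
```

```text
t [  -6.1 -123.6   90. ]
t [  13.2 -123.5   90. ]
t [ 13.6 -54.4  90. ]
t [ -6.6 -54.7  90. ]
rearR [  25.9 -134.7   74. ]
wall top end [ -18.5 -292.6   45. ]
wall top [-17.1  -4.4  45. ]
wall top [ -18.  -138.5   45. ]
bracket [  44.  -286.9   82. ]
bracket [  46.2 -232.4   82. ]
leafouter? [ 43.2 -65.8  78. ]
leafinner [ 34.1 -48.5  78. ]
leafinner [  35.5 -255.5   78. ]
fin [-1.000e-01 -1.889e+02  2.100e+02]
fin [  11.  -196.5  210. ]
[397.33746309 388.03402251]
```

Emit:
{"op": "send_rows", "data": {
  "rows": [
    {"gripper": 0.01, "travel": [0, 0.02, 0], "angular": [0, 0, 0]},
    {"gripper": 0.01, "travel": [0, 0.045, 0], "angular": [0, 0, 0]},
    {"gripper": 0.01, "travel": [0, 0.07, 0], "angular": [0, 0, 0]},
    {"gripper": 0.01, "travel": [0, 0.095, 0], "angular": [0, 0, 0]},
    {"gripper": 0.01, "travel": [0, 0.115, 0], "angular": [0, 0, 0]},
    {"gripper": 0.01, "travel": [0, 0.13, 0], "angular": [0, 0, 0]},
    {"gripper": 0.01, "travel": [0, 0.14, 0], "angular": [0, 0, 0]},
    {"gripper": 0.01, "travel": [0, 0.147, 0], "angular": [0, 0, 0]},
    {"gripper": 0.01, "travel": [0, 0.152, 0], "angular": [0, 0, 0]},
    {"gripper": 0.01, "travel": [0, 0.152, 0], "angular": [0, 0, 0]}
  ]
}}

```text
clock: 4.35
position: [0.5476, -0.189, 0.1288]
orientation: [-0.827, 1.671, -1.671]
force: [0.7, 0.4, -0.3]
gripper_width: 0.0102
```

```bash
python3 - <<'E'
from h import *
c=np.array([.561,.0105,-.045]);np.save("c.npy",c)
goal(c,(-.003,-.2,.122))
s=get_state();np.save("s2.npy",s,allow_pickle=True)
a=cv2.resize(read_camera("wrist"),(640,480),interpolation=cv2.INTER_CUBIC)[60:420]
b=cv2.resize(read_camera("scene")[110:220,190:310],None,fx=2.4,fy=2.4,interpolation=cv2.INTER_CUBIC)
o=np.zeros((600,640,3),np.uint8);o[:360]=a;b=b[:240];o[360:360+b.shape[0],:b.shape[1]]=b
t=cv2.resize(read_camera("top")[180:260,170:330],None,fx=2.2,fy=2.2,interpolation=cv2.INTER_CUBIC)[:240,:350];o[360:360+t.shape[0],290:290+t.shape[1]]=t
cv2.imwrite("pics/m2.png",o)
E
```

```text
clk 4.35 chute mm [  -4.4 -199.9  128.8] F [ 0.74  0.39 -0.27] w 0.0102
travel mm [-0.7  6.8  1.2] turn deg [ 0.    0.22 -0.  ]
```

View pics/m2.png

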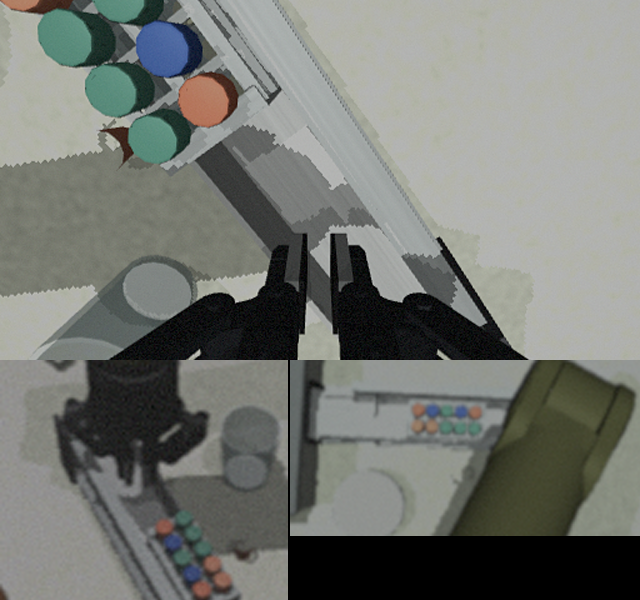

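Fingers are inside the lane, clear of the leaf, the wall and the rack (rear corner at (275,97) in the top panel). Next I'll advance 24 mm, then move outward while opening the fingers to take the gate.

Emit:
{"op": "send_rows", "data": {
  "rows": [
    {"gripper": 0.01, "travel": [-0.007, 0.002, -0.005], "angular": [0, 0, 0]},
    {"gripper": 0.01, "travel": [-0.014, 0.004, -0.01], "angular": [0, 0, 0]},
    {"gripper": 0.01, "travel": [-0.0197, 0.005, -0.0138], "angular": [0, 0, 0]},
    {"gripper": 0.02, "travel": [-0.0197, 0.005, -0.0138], "angular": [0, 0, 0]},
    {"gripper": 0.025, "travel": [-0.0215, 0.006, -0.0113], "angular": [0, 0, 0]},
    {"gripper": 0.03, "travel": [-0.023, 0.006, -0.009], "angular": [0, 0, 0]},
    {"gripper": 0.035, "travel": [-0.025, 0.006, -0.0065], "angular": [0, 0, 0]},
    {"gripper": 0.04, "travel": [-0.0265, 0.006, -0.004], "angular": [0, 0, 0]},
    {"gripper": 0.045, "travel": [-0.028, 0.006, -0.0015], "angular": [0, 0, 0]},
    {"gripper": 0.05, "travel": [-0.03, 0.006, 0.0009], "angular": [0, 0, 0]}
  ]
}}

```text
clock: 5.5
position: [0.5659, -0.1654, 0.1221]
orientation: [-0.829, 1.673, -1.67]
force: [-3.2, 1.7, -2.8]
gripper_width: 0.0498
```

Emit:
{"op": "send_rows", "data": {
  "rows": [
    {"gripper": 0.05, "travel": [0, 0, 0], "angular": [0, 0, 0]},
    {"gripper": 0.05, "travel": [0, 0, 0], "angular": [0, 0, 0]}
  ]
}}

```text
clock: 5.7
position: [0.5664, -0.1659, 0.1227]
orientation: [-0.827, 1.672, -1.672]
force: [-1.6, 1.7, -2.4]
gripper_width: 0.0498
```

```bash
cat > look.py <<'E'
from h import *
import sys
c=np.load("c.npy")
goal(c,(.014,-.176,.118))
s=get_state();np.save("s.npy",s,allow_pickle=True)
a=cv2.resize(read_camera("wrist"),(800,600),interpolation=cv2.INTER_CUBIC)
b=cv2.resize(read_camera("scene")[120:270,200:330],None,fx=2,fy=2,interpolation=cv2.INTER_CUBIC)
a[:300,540:]=b
cv2.imwrite(sys.argv[1],a)
E
python3 look.py pics/m3.png
```

```text
clk 5.7 chute mm [  13.3 -175.9  122.7] F [-1.6   1.71 -2.39] w 0.0498
travel mm [-0.3  4.7  0.6] turn deg [0.01 0.19 0.02]
```

View pics/m3.png

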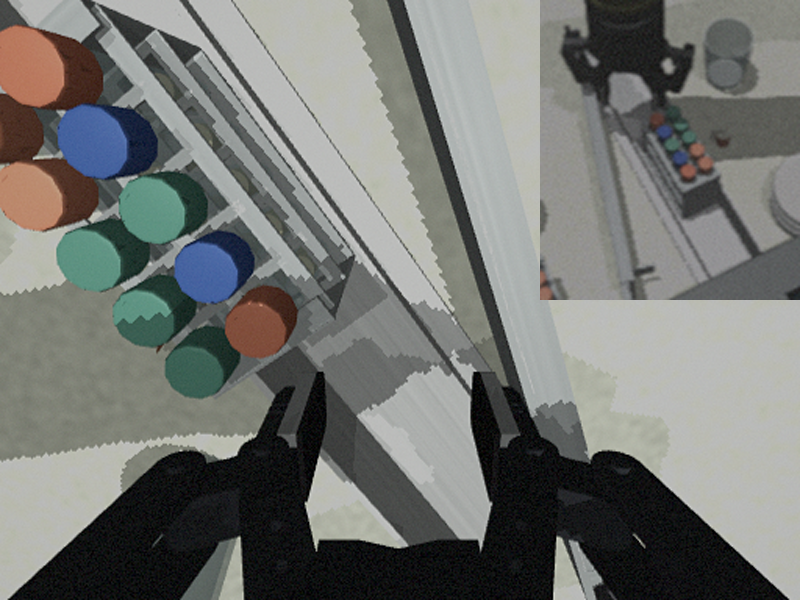

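The leaf is held about 0.26 rad open by the right finger, near (500,380). The stop is well clear of the lane (inset), and the left finger is behind the rack's rear plate. I'll lower 6 mm and start the slow push.

Emit:
{"op": "send_rows", "data": {
  "rows": [
    {"gripper": 0.05, "travel": [-0.0036, 0.002, -0.0018], "angular": [0, 0, 0]},
    {"gripper": 0.05, "travel": [-0.0072, 0.004, -0.0036], "angular": [0, 0, 0]},
    {"gripper": 0.05, "travel": [-0.0108, 0.006, -0.0054], "angular": [0, 0, 0]},
    {"gripper": 0.05, "travel": [-0.0144, 0.006, -0.0072], "angular": [0, 0, 0]},
    {"gripper": 0.05, "travel": [-0.018, 0.006, -0.009], "angular": [0, 0, 0]},
    {"gripper": 0.05, "travel": [-0.0217, 0.006, -0.0108], "angular": [0, 0, 0]},
    {"gripper": 0.05, "travel": [-0.0253, 0.006, -0.0126], "angular": [0, 0, 0]},
    {"gripper": 0.05, "travel": [-0.029, 0.006, -0.0144], "angular": [0, 0, 0]},
    {"gripper": 0.05, "travel": [-0.0326, 0.006, -0.0162], "angular": [0, 0, 0]},
    {"gripper": 0.05, "travel": [-0.0362, 0.006, -0.018], "angular": [0, 0, 0]}
  ]
}}

```text
clock: 6.8
position: [0.5739, -0.1282, 0.1173]
orientation: [-0.828, 1.669, -1.675]
force: [-5.1, -6.9, 3.1]
gripper_width: 0.0499
```

```bash
python3 look.py pics/m4.png
```

```text
clk 6.8 chute mm [  19.1 -138.   117.3] F [-5.14 -6.92  3.08] w 0.0499
travel mm [34.1 -0.6 17.6] turn deg [-0.12  0.17  0.16]
```

View pics/m4.png

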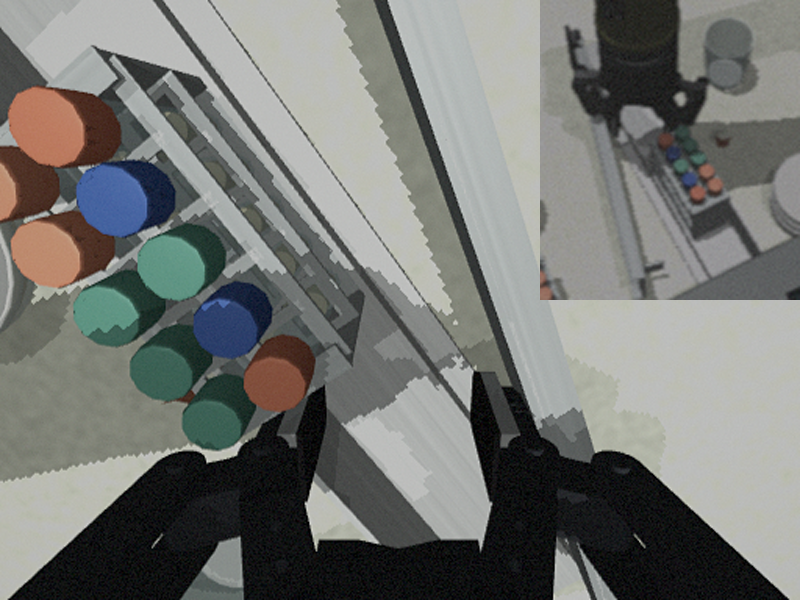

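The rack is moving, with its rear stoppers now at (218,412) and (278,373), and the gate is still wide open. The outer knuckle comes near the left rear stopper, so I'll yaw 10° back during the next stretch for clearance.

Emit:
{"op": "send_rows", "data": {
  "rows": [
    {"gripper": 0.05, "travel": [-0.0025, 0, -0.0012], "angular": [0, -2, 0]},
    {"gripper": 0.05, "travel": [-0.005, 0, -0.0024], "angular": [0, -4, 0]},
    {"gripper": 0.05, "travel": [-0.008, 0, -0.004], "angular": [0, -6, 0]},
    {"gripper": 0.05, "travel": [-0.0115, 0, -0.006], "angular": [0, -8, 0]},
    {"gripper": 0.05, "travel": [-0.015, 0, -0.008], "angular": [0, -10, 0]},
    {"gripper": 0.05, "travel": [-0.0185, 0, -0.01], "angular": [0, -10, 0]},
    {"gripper": 0.05, "travel": [-0.0225, 0, -0.0122], "angular": [0, -10, 0]},
    {"gripper": 0.05, "travel": [-0.0265, 0, -0.0145], "angular": [0, -10, 0]},
    {"gripper": 0.05, "travel": [-0.0305, 0, -0.017], "angular": [0, -10, 0]},
    {"gripper": 0.05, "travel": [-0.0345, 0, -0.0193], "angular": [0, -10, 0]}
  ]
}}

```text
clock: 7.9
position: [0.58, -0.0866, 0.1171]
orientation: [-0.944, 1.551, -1.552]
force: [-0.8, -4.4, 2.3]
gripper_width: 0.0499
```

```bash
sed -i 's/radians(35)/radians(25)/' h.py; sed -i 's/^goal.*/goal(c,(.026,-.017,.117))/' look.py; python3 look.py pics/m5.png
```

```text
clk 7.9 chute mm [ 23.3 -96.1 117.1] F [-0.76 -4.42  2.29] w 0.0499
travel mm [-72.9   0.1 -30.7] turn deg [-0.02  0.21 -0.  ]
```

View pics/m5.png

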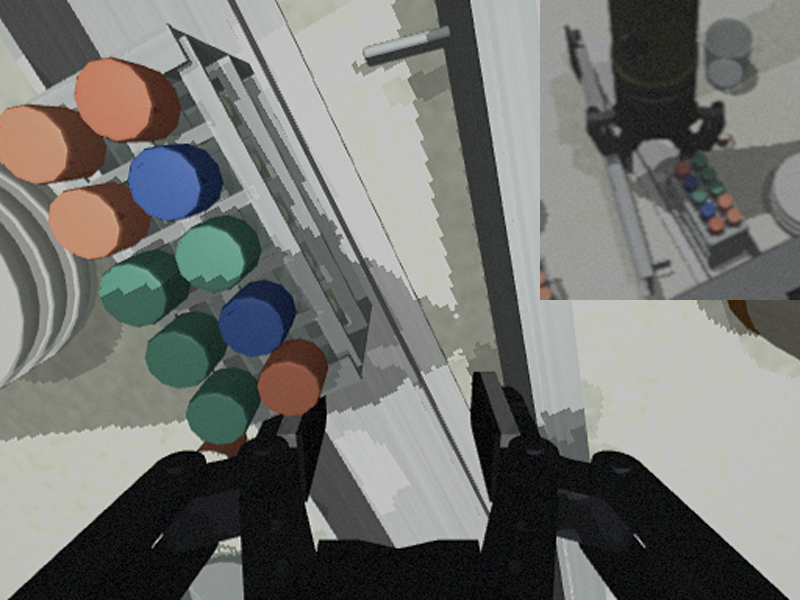

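Now 10 viewed pictures in. This one shows the stop at (365,50), well outside the lane, with the rack upright in the lane and its rear stoppers at (222,395) and (298,370). Next I'll calibrate the rear position against the hand.

```bash
python3 - <<'E'
from h import *
c=np.load("c.npy"); s=np.load("s.npy",allow_pickle=True).item()
for n,p,z in[("rear tube",(226,396),.09),("rear tube",(300,369),.09),("front tube",(122,92),.09),("rear corner top",(361,378),.074),("stop tip",(366,52),.04)]:
  print(n,(Ti(c,wunproj(s,np.array(p)*.64,z))*1e3).round(1))
E
```

```text
rear tube [ -2.6 -55.8  90. ]
rear tube [ 16.9 -56.9  90. ]
front tube [14.6  9.4 90. ]
rear corner top [ 23.6 -72.5  74. ]
stop tip [60.2  4.  40. ]
```

Emit:
{"op": "send_rows", "data": {
  "rows": [
    {"gripper": 0.05, "travel": [-0.0038, 0, -0.00155], "angular": [0, 0, 0]},
    {"gripper": 0.05, "travel": [-0.0076, 0, -0.0031], "angular": [0, 0, 0]},
    {"gripper": 0.05, "travel": [-0.0114, 0, -0.00465], "angular": [0, 0, 0]},
    {"gripper": 0.05, "travel": [-0.0152, 0, -0.0062], "angular": [0, 0, 0]},
    {"gripper": 0.05, "travel": [-0.019, 0, -0.00775], "angular": [0, 0, 0]},
    {"gripper": 0.05, "travel": [-0.0228, 0, -0.0093], "angular": [0, 0, 0]},
    {"gripper": 0.05, "travel": [-0.0266, 0, -0.01085], "angular": [0, 0, 0]},
    {"gripper": 0.05, "travel": [-0.0304, 0, -0.0124], "angular": [0, 0, 0]},
    {"gripper": 0.05, "travel": [-0.0342, 0, -0.01395], "angular": [0, 0, 0]},
    {"gripper": 0.05, "travel": [-0.038, 0, -0.0155], "angular": [0, 0, 0]}
  ]
}}

```text
clock: 9.0
position: [0.5823, -0.0484, 0.1171]
orientation: [-0.947, 1.553, -1.555]
force: [-5.2, -9.3, 6.2]
gripper_width: 0.0499
```

Emit:
{"op": "send_rows", "data": {
  "rows": [
    {"gripper": 0.05, "travel": [-0.0038, 0, -0.0014], "angular": [0, 0, 0]},
    {"gripper": 0.05, "travel": [-0.0076, 0, -0.0028], "angular": [0, 0, 0]},
    {"gripper": 0.05, "travel": [-0.0114, 0, -0.0042], "angular": [0, 0, 0]},
    {"gripper": 0.05, "travel": [-0.0152, 0, -0.0056], "angular": [0, 0, 0]},
    {"gripper": 0.05, "travel": [-0.019, 0, -0.007], "angular": [0, 0, 0]},
    {"gripper": 0.05, "travel": [-0.0228, 0, -0.0084], "angular": [0, 0, 0]},
    {"gripper": 0.05, "travel": [-0.0265, 0, -0.0098], "angular": [0, 0, 0]},
    {"gripper": 0.05, "travel": [-0.0295, 0, -0.0112], "angular": [0, 0, 0]},
    {"gripper": 0.05, "travel": [-0.032, 0, -0.0125], "angular": [0, 0, 0]},
    {"gripper": 0.05, "travel": [-0.034, 0, -0.0132], "angular": [0, 0, 0]}
  ]
}}

```text
clock: 10.0
position: [0.586, -0.0125, 0.117]
orientation: [-0.948, 1.553, -1.555]
force: [-6.1, -10.6, 6.4]
gripper_width: 0.0498
```

```bash
python3 look.py pics/m6.png
```

```text
clk 10.0 chute mm [ 26.  -21.9 117. ] F [ -6.06 -10.65   6.37] w 0.0498
travel mm [-4.4  0.  -2. ] turn deg [0.09 0.13 0.25]
```

View pics/m6.png

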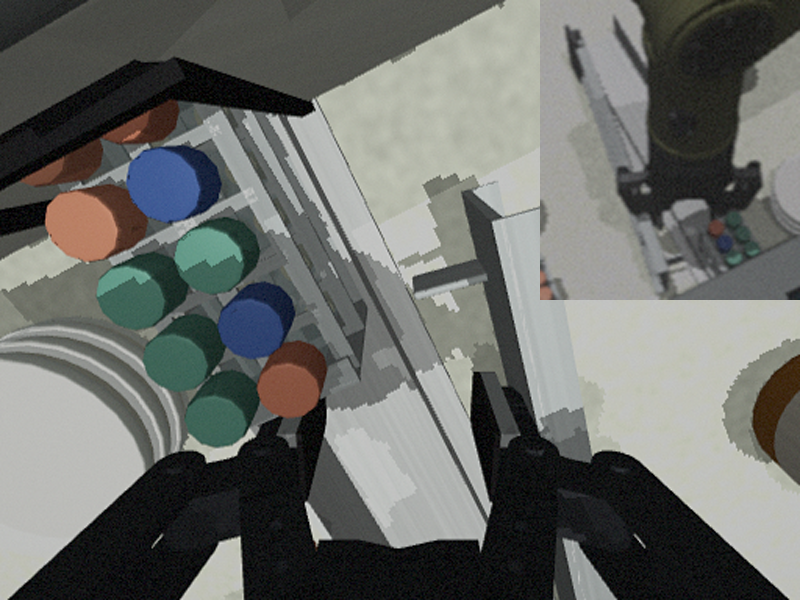

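Emit:
{"op": "send_rows", "data": {
  "rows": [
    {"gripper": 0.05, "travel": [0, 0, 0], "angular": [0, 0, 0]},
    {"gripper": 0.05, "travel": [0, 0, 0], "angular": [0, 0, 0]}
  ]
}}

```text
clock: 10.3
position: [0.5861, -0.0121, 0.117]
orientation: [-0.947, 1.553, -1.554]
force: [-6.0, -8.8, 6.9]
gripper_width: 0.05
```

```bash
python3 - <<'E'
from h import *
c=np.load("c.npy"); s=np.load("s.npy",allow_pickle=True).item()
goal(c,(.026,-.0146,.117)); print(get_state()["moment"])
for n,p,z in[("rear tube",(226,400),.09),("rear tube",(298,370),.09),("rear corner top",(360,378),.074),("stop tip",(414,287),.04),("stop tip up",(418,278),.04)]:
  print(n,(Ti(c,wunproj(s,np.array(p)*.64,z))*1e3).round(1))
E
```

```text
clk 10.3 chute mm [ 26.1 -21.5 117. ] F [-6.01 -8.76  6.92] w 0.05
travel mm [-6.2 -0.1 -3. ] turn deg [0.09 0.14 0.21]
[-1.61783954  1.20200745  0.25315735]
rear tube [-0.4 17.5 90. ]
rear tube [19.  17.3 90. ]
rear corner top [26.   1.8 74. ]
stop tip [46.4  8.6 40. ]
stop tip up [48.9 10.9 40. ]
```

The rear plate is level with the stop and the gate is still open (stop tip at (416,297), about 44 mm out). I'll push about 11 mm more so the shut stop clears the rear, still short of the end stop.

Emit:
{"op": "send_rows", "data": {
  "rows": [
    {"gripper": 0.05, "travel": [-0.002, 0, -0.0007], "angular": [0, 0, 0]},
    {"gripper": 0.05, "travel": [-0.004, 0, -0.0014], "angular": [0, 0, 0]},
    {"gripper": 0.05, "travel": [-0.006, 0, -0.0021], "angular": [0, 0, 0]},
    {"gripper": 0.05, "travel": [-0.008, 0, -0.0028], "angular": [0, 0, 0]},
    {"gripper": 0.05, "travel": [-0.0095, 0, -0.0034], "angular": [0, 0, 0]},
    {"gripper": 0.05, "travel": [-0.0104, 0, -0.0037], "angular": [0, 0, 0]},
    {"gripper": 0.05, "travel": [-0.0104, 0, -0.0037], "angular": [0, 0, 0]}
  ]
}}

```text
clock: 11.0
position: [0.5876, -0.0014, 0.117]
orientation: [-0.948, 1.553, -1.554]
force: [-4.8, -8.6, 6.0]
gripper_width: 0.0497
```

```bash
python3 look.py pics/m7.png
```

```text
clk 11.0 chute mm [ 27.1 -10.7 117. ] F [-4.75 -8.56  5.97] w 0.0497
travel mm [ 6.2 -0.   1.7] turn deg [0.09 0.14 0.23]
```

View pics/m7.png

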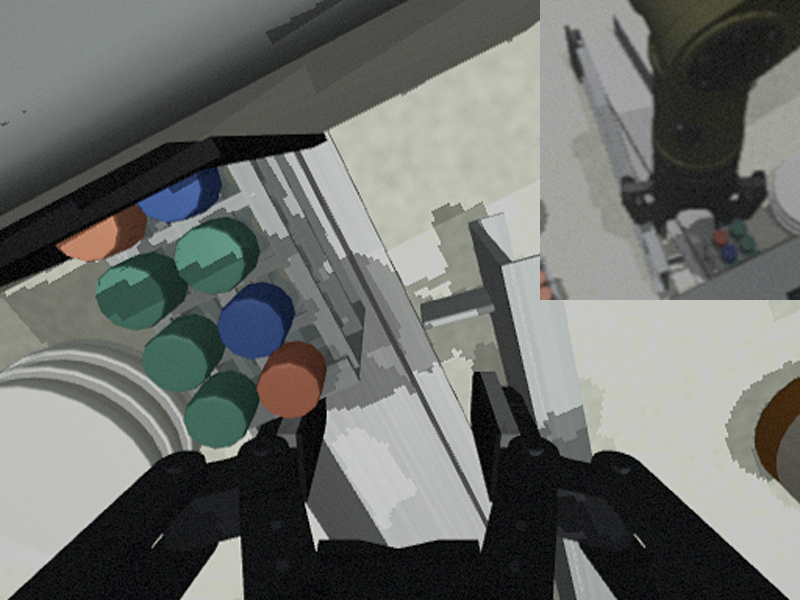

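```bash
python3 - <<'E'
from h import *
c=np.load("c.npy"); s=np.load("s.npy",allow_pickle=True).item()
for n,p,z in[("rear tube",(226,401),.09),("rear tube",(298,370),.09),("rear corner top",(360,379),.074),("stop tip US",(424,328),.04),("stop tip DS",(422,319),.04),("stop root US",(492,311),.04),("leaf end top inner",(470,222),.078),("mouth edge R",(326,137),.110),("fingertip near",(323,400),.052)]:
  print(n,(Ti(c,wunproj(s,np.array(p)*.64,z))*1e3).round(1))
E
```

```text
rear tube [ 0.5 28.4 90. ]
rear tube [20.1 28.5 90. ]
rear corner top [26.9 12.7 74. ]
stop tip US [44.5  5.  40. ]
stop tip DS [45.2  8.3 40. ]
stop root US [67.8  1.  40. ]
leaf end top inner [70. 41. 78.]
mouth edge R [ 52.7  70.2 110. ]
fingertip near [ 5.1  0.3 52. ]
```

Rack rear is at y ≈ 13–15 and the stop's downstream face at ≈ 8 in the same picture, so the rear is past the stop. I'll push 3 mm more, then back off 20 mm upstream and lift so the gate springs shut.

Emit:
{"op": "send_rows", "data": {
  "rows": [
    {"gripper": 0.05, "travel": [-0.0015, 0, -0.0007], "angular": [0, 0, 0]},
    {"gripper": 0.05, "travel": [-0.0027, 0, -0.0013], "angular": [0, 0, 0]},
    {"gripper": 0.05, "travel": [-0.0027, 0, -0.0013], "angular": [0, 0, 0]},
    {"gripper": 0.05, "travel": [0.002, 0, 0.001], "angular": [0, 0, 0]},
    {"gripper": 0.05, "travel": [0.008, 0, 0.0035], "angular": [0, 0, 0]},
    {"gripper": 0.05, "travel": [0.014, 0, 0.0065], "angular": [0, 0, 0]},
    {"gripper": 0.05, "travel": [0.018, 0, 0.0085], "angular": [0, 0, 0]},
    {"gripper": 0.05, "travel": [0.018, 0, 0.0085], "angular": [0, 0, 0]}
  ]
}}

```text
clock: 11.9
position: [0.5882, -0.0194, 0.1169]
orientation: [-0.943, 1.552, -1.553]
force: [-1.2, -0.6, -0.3]
gripper_width: 0.0502
```

Emit:
{"op": "send_rows", "data": {
  "rows": [
    {"gripper": 0.05, "travel": [0, -0.015, 0], "angular": [0, 0, 0]},
    {"gripper": 0.05, "travel": [0, -0.035, 0], "angular": [0, 0, 0]},
    {"gripper": 0.05, "travel": [0, -0.06, 0], "angular": [0, 0, 0]},
    {"gripper": 0.05, "travel": [0, -0.09, 0], "angular": [0, 0, 0]},
    {"gripper": 0.05, "travel": [0, -0.12, 0], "angular": [0, 0, 0]},
    {"gripper": 0.05, "travel": [0, -0.14, 0], "angular": [0, 0, 0]},
    {"gripper": 0.05, "travel": [0, -0.15, 0], "angular": [0, 0, 0]},
    {"gripper": 0.05, "travel": [0, -0.15, 0], "angular": [0, 0, 0]},
    {"gripper": 0.05, "travel": [0, -0.15, 0], "angular": [0, 0, 0]},
    {"gripper": 0.05, "travel": [0, -0.15, 0], "angular": [0, 0, 0]}
  ]
}}

```text
clock: 12.9
position: [0.5876, -0.0185, 0.2656]
orientation: [-0.946, 1.553, -1.551]
force: [-0.5, -0.6, -0.7]
gripper_width: 0.0498
```

```bash
python3 look.py pics/m8.png
```

```text
clk 12.9 chute mm [ 27.8 -27.8 265.6] F [-0.5  -0.55 -0.69] w 0.0498
travel mm [ -9.2 148.6  -5.9] turn deg [0.11 0.21 0.07]
```

View pics/m8.png

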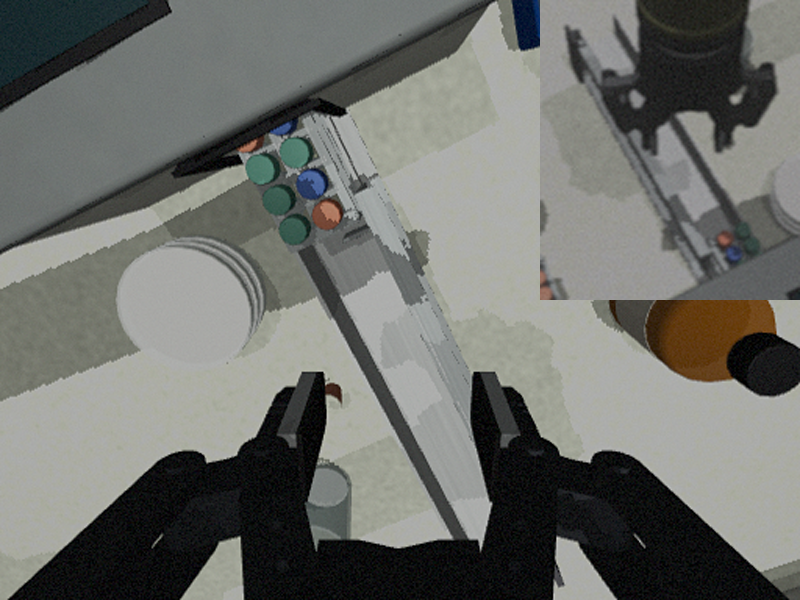

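The last view shows the gate shut: the leaf is parallel to the lane, and the stop lies across it at (345,237) behind the rack, whose rear stoppers are at (294,230) and (327,214). The bystanders look in place. I'll do one numeric check and hand in.

```bash
python3 - <<'E'
from h import *
c=np.load("c.npy"); s=np.load("s.npy",allow_pickle=True).item()
for n,p,z in[("rear tube",(295,229),.09),("rear tube",(328,213),.09),("stop tip",(345,237),.04)]:
  print(n,(Ti(c,wunproj(s,np.array(p)*.64,z))*1e3).round(1))
job_done()
E
```

```text
rear tube [-6.4 28.  90. ]
rear tube [13.4 28.1 90. ]
stop tip [ 5.9  5.6 40. ]
the job is handed in; nothing more can be done
```

The rack is loaded in the reader and the gate has sprung shut behind it. I handed the job in at about 13 s, with the arm clear of everything.

I put the fingers in behind the rack and swung the gate open with one finger. While that finger held it, the other finger pushed the rack along the chute until its rear was past the stop. Then I backed off 20 mm and lifted, so the gate closed on its own.

**Last checks:**
- **Gate:** the final wrist picture shows it shut. The stop's inner edge measured x ≈ 6 mm, y ≈ 6 mm against a nominal 4 mm, 0–3 mm, which is within my frame error.
- **Rack:** it is upright in the mouth. Its rear plate is at y ≈ 15 mm, roughly 7–10 mm past the stop.
- **Bystanders:** those visible in the final picture appeared undisturbed; I did not measure them.

**What disagreed:**
- **Frame position:** my estimate of the chute's position disagreed by up to about 4 mm between pictures. I judged the final clearance from the stop and rack seen in the same picture.
- **Push force:** I read about 9–11 N along the chute, with about 6 N upward, against the 0.5–3 N expected for the rack. I did not find the cause. The readings fell to about 1 N once I backed off, and I saw no tilting or jamming.

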